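Take the curing light out of its clamped charging dock and hold it over the light meter

TASK

Check the dental curing light: swing the red clamp lever on the charging dock fully open while the wand still sits in it, then draw the wand out of its slanted socket and turn it level with its light window looking straight down. Finish while still holding it like that, steady in the gripper, with the window about 50 mm above the middle of the light meter's black sensor disc. The wand must not touch the meter, nothing else may carry it, the lever stays open, and the jar, carton and tumbler stay where they are.

Things in the scene. Friction and masses are not known exactly. Their poses are not given: they have to be found in the camera images.
- dock: Charging dock, fixed: black base 130 x 96 x 12 mm, white slanted socket block, top edge 84 mm high, clamp on its -y side. Origin on the table. x: level, the way the wand leans. The socket axis rises 40 degrees above level towards +x; square socket 45 mm deep, 1 mm play; floor centre at (4, 0, 33) mm, mouth at (38, 0, 62) mm in the dock frame.
- wand: Curing light, 209 mm, 0.16 kg, loose in the socket. Origin: foot centre; z runs to the head; x is the way the window looks (docked: 50 degrees below level, to the dock's +x); y level. By z in mm: grey foot 24 x 24 to 45; collar 44 wide in y, 46-52; blue handle 26 x 26, 52-150; orange disc dia 44, 160-163; thin dark guide to 200, black nose dia 18 turned to +x. Clamp bars the collar.
- wand_grip (a point): Point on the wand's axis in the blue handle, 105 mm from the foot: a good place to grip across y (26 mm wide). Axes as the wand.
- wand_window (a point): Centre of the light window, at (25, 0, 200) mm in the wand frame. Axes as the wand: x points out of the window along the beam.
- clamp (a joint): Angle of the red clamp lever, rad: 0 shut (starts 0 to 0.15), 1.65 fully open (stop). The stiff hinge (about 0.04 N m) stays where it is left. Its axis is parallel to the wand in the dock and passes through clamp_pivot. The tongue bars the collar until about 1.1 rad.
- clamp_pivot (a point): Pivot of the clamp lever, at (47, -36, 70) mm in the dock frame.
- clamp_ball (a point): Centre of the red ball (diameter 16 mm) ending the lever arm (9 x 6 mm), 60 mm from the pivot. Shut, the arm points up and back along the wand's -x (50 degrees above level, to the dock's -x). Opening, the ball swings to the dock's -y and down; fully open the arm points about level along the dock's -y. Space on the ball's wand side is free: it can be pushed over.
- meter: Light meter, fixed: white box 120 x 72 x 28 mm with a green display. Origin on the table under the sensor disc; the box reaches from x = -90 to +30 mm in its own frame.
- meter_sensor (a point): Centre of the black sensor disc (40 mm diameter, yellow dot in its middle) on top of the meter, 29.5 mm above the table.
- jar: Bystander: jar with blue cap, 60 mm diameter, 85 mm tall, loose. Origin at the centre of its underside.
- carton: Bystander: white carton with a blue band, 110 x 70 x 45 mm, loose. Origin at the centre of its underside.
- tumbler: Bystander: steel cup, 68 mm diameter, 90 mm tall, loose. Origin at the centre of its underside.
Things that resemble listed ones, but are neither listed nor needed, are in the scene too. Of the things that look like the meter, the smaller one is meant. Of the things shaped like the dock, the black one is meant.

How it is judged (in metres and radians):
On the way, in this order (a step that is already met when the one before it is completed fails the run):
1. the clamp lever is swung open with the wand still in its socket (value of joint clamp above 1.3 rad and distance between wand and dock below 0.05 m), for 0.2 s.
2. the wand is drawn out of the dock, held by the gripper (distance between wand and dock above 0.105 m and contact force between wand and the fingers above 1 N and contact force between wand and dock below 0.2 N), for 0.2 s.
At the end, for the whole second after the job is handed in: Gripper holds the wand at rest, touching no dock, meter or bystander; long axis within 0.2 rad of level; sensor middle 25 to 85 mm in front of the window and within 18 mm of the beam axis both ways; clamp lever past 1.2 rad (value of joint clamp above 1.2 rad and angle between wand's own z axis and vertical between 1.37 and 1.77 rad and x of meter_sensor in the frame of wand_window between 0.025 and 0.085 m and y of meter_sensor in the frame of wand_window between -0.018 and 0.018 m and z of meter_sensor in the frame of wand_window between -0.018 and 0.018 m and contact force between wand and the fingers above 1 N and linear speed of wand below 0.03 m/s and angular speed of wand below 0.3 rad/s and contact force between wand and dock below 0.2 N and contact force between wand and meter below 0.2 N and contact force between wand and jar below 0.2 N and contact force between wand and carton below 0.2 N and contact force between wand and tumbler below 0.2 N); the arm keeps its last pose, push and grip.
It fails at once if the wand touches the meter (contact force between wand and meter above 1 N).
It fails at once if the jar is pushed away or knocked over (distance of jar from where it was at the start of the episode above 0.03 m or angle between jar's own z axis and vertical above 0.5 rad).
It fails at once if the carton is pushed away or knocked over (distance of carton from where it was at the start of the episode above 0.03 m or angle between carton's own z axis and vertical above 0.5 rad).
It fails at once if the tumbler is pushed away or knocked over (distance of tumbler from where it was at the start of the episode above 0.03 m or angle between tumbler's own z axis and vertical above 0.5 rad).
It also fails if it takes over 58 s, if anything falls off the work surface, if the arm or the gripper's body presses on something with over 40 N, if the wrist force passes 120 N, or if a joint passes its speed limit or range.

ROBOT

A 6-joint arm with a two-finger parallel gripper is mounted at the origin on the work surface. World frame = base frame: x ahead of the robot, y to its left, z up, the work surface at z = 0. Lengths are in mm, angles in rad, forces in N, time in s.
With the tool pointing down it reaches from about 350 to 975 mm from the base axis. Payload 7.1 kg.
Tool frame: the origin (TCP) lies at the very end of the fingers, on their centre line; the grasp point (between the pads) lies 19 mm behind it; z points along the fingers, y is the line along which they close (so a half turn about z gives the same grasp; the last joint's range is limited). The gripper opens to 88 mm and grips with 3 to 60 N. Pads are 20 mm wide; open, the fingers measure 115 mm over their backs; the gripper's body (75 mm by 178 mm) begins 61 mm behind the grasp point.
Start: joints at [-1.284, 0.423, 1.63, -0, 1.089, -0.019], TCP at [188.178, -595.981, 222.675] pointing down, gripper open.
Joint ranges: [-3, 3], [-0.9, 2.11], [0.09, 2.58], [-1.31, 4.45], [0.11, 2.69], [-2.54, 2.54]. Speed limits (rad/s): [2.39, 2.39, 3.01, 3.14, 3.14, 3.14].

INTERFACE

Orientations are given as a rotation vector (axis times angle).
In Python, from workcell import sensors, imaging, close_job gives the robot as it stands. The module is installed in compiled form; this text tells all that it offers.
- The arm moves only by the tool servo_tool, never from a script. Its argument "steps" is a list of rows, each a list of 3 entries, a list of its own where there are three numbers: the shift along the world's x, y, z in m, then the turn, a rotation vector about the world's x, y, z in degrees, then the opening, from -1 (shut) to 1 (fully open). A call has exactly 8 rows; each row shifts and turns the commanded pose from where the row before left it; what a row does not reach is not made up. A row lasts 1/12 s, in which the tool goes at most 41.7 mm and 7.16 degrees, less where a joint would pass 70% of its speed; a pose out of reach is approached as far as the arm can. A call is refused whole if a number of a shift passes 0.0417 or a number of a turn 7.16, either way. A call with a gripper value outside its range is refused whole. The fingers move at their own pace and stop on an object; the grip force is fixed at half the most. Time passes only in rows, so rows that do not move let the fingers close, or fill a call up. It gives the time, the measured TCP pose, the force, the opening and the grip force at its end, in the units of the state.
- sensors.get_obs(): the state, without advancing time (a new reading comes with each control period).
- imaging.get_image(name): name is "side" or "top" or "wrist"; returns a dict with "color" (480x640x3 uint8, blue, green, red), "range_z" (480x640 float32, mm along the optical axis (not along the pixel's ray), 0 where there is no reading), "vertical_fov" (degrees; the focal length in pixels is half the picture's height over the tangent of half this angle, whatever the lens; pixels are square), "cx", "cy" (the principal point, pixels), "k1" (the pictures are not rectified: a ray, as slopes to the right and down, at radius r is drawn at 1 + k1 r^2 times it, then the intrinsics apply), "rvec" (rotation vector, rad) and "tvec" (3), from world to camera coordinates, as OpenCV has them; the wrist camera has in their place "tool_from_camera" (4x4, takes a point from camera to tool coordinates, whose origin is the TCP and whose axes are the flange's). Camera axes: x right, y down, z forward; pixel columns grow to the right and rows downward; lengths in mm; the calibration is good to about 2 mm. A picture is of the moment at which its call begins: read the wrist's pose just before it.
- close_job(): hands the job in; it is judged then, once.
The state is a dict: "t": time; "qpos": joint angles; "qvel": joint speeds; "joint_torque": joint torques, N m; "ee_pos": TCP position; "orientation": TCP orientation; "ft_force": force on the tool from outside, world axes, zero at the start; "moment": the same for the moment, N m; "width": finger opening in mm; "grasp_force": force on a finger pad.
Only numpy, scipy, OpenCV 4.12 (cv2) and the standard library are available. Lean on these libraries where they do the work, as an engineer would, in place of code of your own. Each camera call takes 0.05 s, during which the arm holds its last target. There are 200 camera calls.

## Working session

There is one attempt and no reset: what is moved stays moved. The work goes in short steps, Python scripts to look and compute and a tool call to move; the robot and the scene stay as the last step left them, time stands still between calls to the robot, and variables do not carry over. Pictures are saved under pics/ and viewed, at most 10 in all, crops included, and the job is handed in when it is done.

Besides the shell and the picture viewer there is one more tool, called after ">>>" as name(argument=value, ...), one argument or row to a line, values as JSON. servo_tool: Moves the arm, as the interface text tells. Its arguments: {"type":"object","properties":{"steps":{"type":"array"}},"required":["steps"]}

```bash
mkdir -p pics
cat > h.py <<'E'
import numpy as np, cv2, pickle
from scipy.spatial.transform import Rotation as R
from workcell import sensors, imaging
def grab(n):
    s=sensors.get_obs(); d=imaging.get_image(n); d['s']=s
    f=240/np.tan(np.radians(d['vertical_fov'])/2); d['K']=np.array([[f,0,d['cx']],[0,f,d['cy']],[0,0,1.]])
    if 'rvec' in d:
        Rc=R.from_rotvec(np.ravel(d['rvec'])).as_matrix(); t=np.ravel(d['tvec']); d['Rw']=Rc.T; d['o']=-Rc.T@t
    else:
        T=np.eye(4);T[:3,:3]=R.from_rotvec(s['orientation']).as_matrix();T[:3,3]=s['ee_pos'];T=T@d['tool_from_camera'];d['Rw']=T[:3,:3];d['o']=T[:3,3]
    return d
def rays(d,uv):
    uv=np.asarray(uv,float).reshape(-1,1,2)
    p=cv2.undistortPoints(uv,d['K'],np.array([d['k1'],0,0,0,0.])).reshape(-1,2)
    return np.c_[p,np.ones(len(p))]@d['Rw'].T
def onplane(d,uv,z):
    r=rays(d,uv); return d['o']+r*((z-d['o'][2])/r[:,2])[:,None]
def atdepth(d,uv):
    uv=np.asarray(uv).reshape(-1,2); z=d['range_z'][uv[:,1].astype(int),uv[:,0].astype(int)]
    return d['o']+rays(d,uv)*z[:,None], z
def cloud(d):
    v,u=np.mgrid[0:480,0:640]; p,z=atdepth(d,np.c_[u.ravel(),v.ravel()]); p[z<=0]=np.nan
    return p.reshape(480,640,3)
E
python3 - <<'E'
from h import *
for n in('top','side'):
    d=grab(n); cv2.imwrite(f'pics/{n}0.png',d['color']); pickle.dump(d,open(n+'.pkl','wb')); print(n,d['o'].round(),d['vertical_fov'],d['k1'],(d['range_z']>0).mean())
E
```

```text
top [354.  20. 992.] 57.54115200716733 -0.09566989312388825 0.9959114583333334
side [295. 781. 737.] 51.714449619215344 -0.11902597086161651 0.9960319010416666
```

View pics/top0.png

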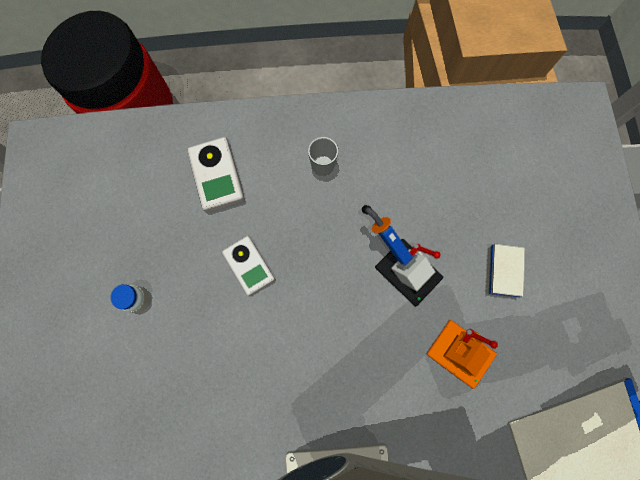

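View pics/side0.png

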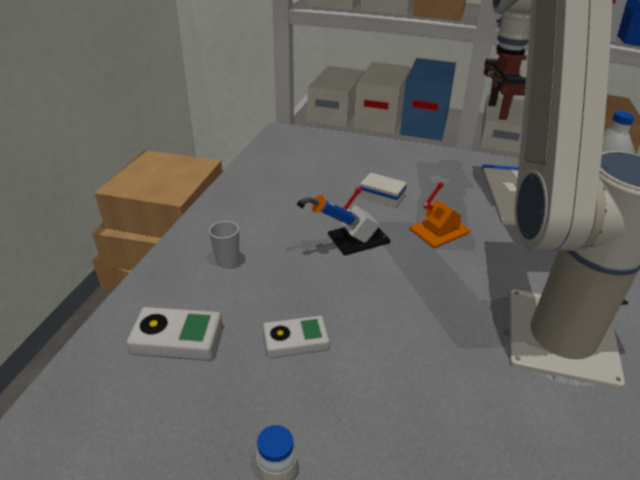

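The top view shows two docks: the black one at (410,272), holding the wand with its ball at (437,254), and an orange decoy at (462,352). It also shows two meters: the small one at (247,265) with its sensor at (241,254), and a larger one at (215,173). The jar is at (124,297), the tumbler at (323,155) and the carton at (507,270). The black dock and the small meter fit the description, and the side view agrees. Next I'll measure them and confirm with an enlarged crop.

Run:
```python
from h import *
d=pickle.load(open('top.pkl','rb')); s=pickle.load(open('side.pkl','rb'))
P=cloud(d); 
a=cv2.resize(d['color'][190:320,340:460],None,fx=4,fy=4,interpolation=cv2.INTER_CUBIC); b=cv2.resize(d['color'][225:305,210:285],None,fx=4,fy=4,interpolation=cv2.INTER_CUBIC)
b=cv2.copyMakeBorder(b,0,a.shape[0]-b.shape[0],0,0,cv2.BORDER_CONSTANT); cv2.imwrite('pics/crop.png',np.hstack([a,b]))
for n,im,box in(('top',d,None),('side',s,None)):
    Q=cloud(im); hsv=cv2.cvtColor(im['color'],cv2.COLOR_BGR2HSV); H,S,V=[hsv[...,i].astype(int) for i in range(3)]
    tab=(Q[...,0]>250)&(Q[...,0]<900)&(abs(Q[...,1])<600)&(Q[...,2]>-10)&(Q[...,2]<250)
    for c,m in dict(red=((H<5)|(H>174))&(S>150)&(V>60),blue=(H>100)&(H<125)&(S>130),yellow=(H>22)&(H<35)&(S>150),black=(V<45)&(Q[...,2]<60),orange=(H>6)&(H<20)&(S>150),green=(H>50)&(H<85)&(S>80)).items():
        k,l,st,ce=cv2.connectedComponentsWithStats((m&tab).astype(np.uint8))
        for i in range(1,k):
            if st[i,4]>4: print(n,c,ce[i].round(1),st[i,4],np.nanmedian(Q[l==i],0).round(1), 'z',np.nanpercentile(Q[l==i][:,2],[5,95]).round())
```

```text
top red [424.4 251.2] 152 [ 507.1 -215.5   90.9] z [ 69. 123.]
top red [479.8 339. ] 184 [ 317.4 -308.8   92.6] z [ 69. 123.]
top blue [396.3 246.4] 515 [ 517.9 -156.1  103.5] z [ 77. 132.]
top blue [490.8 269.5] 93 [ 462.  -376.    32.9] z [27. 37.]
top blue [123.2 296.4] 504 [457.4 425.5  84.3] z [78. 87.]
top blue [498.5 294. ] 6 [ 407.1 -385.2   33.7] z [33. 38.]
top yellow [209.2 155.3] 35 [780.  245.6  39.4] z [37. 43.]
top yellow [240.4 253. ] 25 [543.  181.6  29.9] z [27. 31.]
top black [209.5 155.8] 315 [778.3 244.1  39.8] z [37. 42.]
top black [406.4 244.2] 40 [ 538.7 -197.5   10.4] z [ 8. 13.]
top black [240.6 253.3] 174 [542.5 180.4  28.6] z [26. 32.]
top black [405.7 280. ] 967 [ 452.3 -178.8   11.3] z [ 8. 14.]
top orange [381.2 225.2] 167 [ 557.3 -124.5  136.8] z [120. 149.]
top orange [459.9 350.3] 2094 [ 291.7 -277.9   27.3] z [ 9. 80.]
top orange [475.7 332.4] 7 [ 330.2 -308.9   71.6] z [66. 73.]
top green [217.8 187.3] 532 [699.5 226.7  39. ] z [36. 42.]
top green [254.1 275.7] 309 [490.2 152.7  28.3] z [26. 31.]
top green [418.5 298.3] 14 [ 414.2 -209.9   11.6] z 
[... 247 characters left out ...]
] z [ 72. 127.]
side blue [274.9 442.8] 1025 [457.  432.2  85.4] z [78. 87.]
side yellow [153. 323.] 59 [781.1 245.6  40.9] z [39. 43.]
side yellow [279.8 332.1] 40 [544.1 180.8  29.9] z [28. 32.]
side black [356.1 240.8] 832 [ 482.6 -168.6   12.2] z [ 6. 24.]
side black [153.2 324. ] 315 [778.7 248.9  41. ] z [39. 43.]
side black [279.8 333. ] 150 [542.8 183.7  30.2] z [27. 33.]
side orange [318.6 203.4] 139 [ 558.9 -117.9  136.3] z [121. 148.]
side orange [436.8 224.4] 1328 [ 295.1 -270.6   24.7] z [ 8. 78.]
side green [384.  236.1] 11 [ 416.2 -210.1   11.5] z [10. 15.]
side green [194.4 327. ] 543 [700.4 229.   40.3] z [38. 42.]
side green [310.8 328.7] 264 [491.1 154.2  29.2] z [27. 31.]
```

View pics/crop.png

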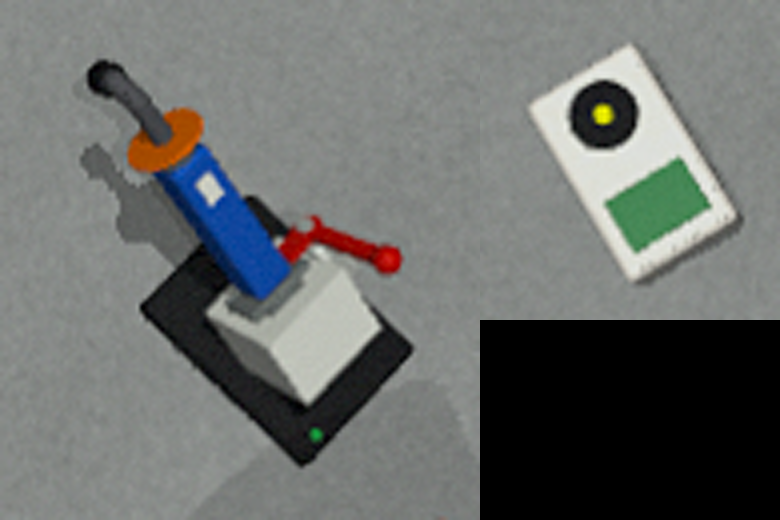

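The crop confirms both targets. On the left is the black dock with the blue wand and red lever, its base corners at crop (142,306), (303,465) and (412,350). On the right is the small meter with its yellow dot at crop (603,114).

Run:
```python
from h import *
d=pickle.load(open('top.pkl','rb')); s=pickle.load(open('side.pkl','rb'))
px=np.array([[142,306],[303,465],[412,350],[250,197]])/4+[340,190]
c=onplane(d,px-.5,12); print(c.round(1)); e=np.linalg.norm(np.diff(c,axis=0),axis=1); print(e)
ctr=(c[0]+c[2])/2; x=c[0]-c[1]; print('ctr',ctr,'yaw',np.degrees(np.arctan2(x[1],x[0])),np.degrees(np.arctan2(*(c[1]-c[2])[[0,1]]*[-1,1])))
# blue handle axis & orange & nose
for im in(d,s):
    Q=cloud(im); hsv=cv2.cvtColor(im['color'],cv2.COLOR_BGR2HSV)
    near=(abs(Q[...,0]-530)<90)&(abs(Q[...,1]+150)<110)&(Q[...,2]>3)
    b=near&(hsv[...,0]>100)&(hsv[...,0]<125)&(hsv[...,1]>130); o=near&(hsv[...,0]>6)&(hsv[...,0]<20)&(hsv[...,1]>150)
    B=Q[b];mu=B.mean(0);v=np.linalg.svd(B-mu,full_matrices=False)[2][0];v*=np.sign(v[2]);print('blue',mu.round(1),v.round(3),'yaw',np.degrees(np.arctan2(v[1],v[0])),'el',np.degrees(np.arcsin(v[2])))
    print('orange',Q[o].mean(0).round(1))
    r=near&((hsv[...,0]<5)|(hsv[...,0]>174))&(hsv[...,1]>150); Rr=Q[r]
    print('red extremes',Rr[np.argsort(Rr[:,2])[-15:]].mean(0).round(1), Rr[np.argsort(Rr[:,1])[:15]].mean(0).round(1))
```

```text
[[ 494.3 -119.6   12. ]
 [ 398.  -200.9   12. ]
 [ 457.4 -270.7   12. ]
 [ 552.7 -188.3   12. ]]
[126.02130933  91.71179534 126.00641437]
ctr [ 475.84061583 -195.19742346   12.        ] yaw 40.145365300618316 40.392157642407575
blue [ 518.6 -155.2  102.8] [0.528 0.505 0.683] yaw 43.736020974760876 el 43.10584139625053
orange [ 558.6 -123.1  135.9]
red extremes [ 493.1 -232.6  123. ] [ 493.2 -234.9  121.7]
blue [ 518.5 -146.3   98.9] [0.582 0.54  0.608] yaw 42.83100449879488 el 37.44896948348975
orange [ 559.3 -118.9  134.3]
red extremes [ 493.8 -229.   121.1] [ 494.6 -229.7  118.3]
```

```bash
cat >> h.py <<'E'
O=np.array([462.5,-204.8,0]); YAW=41.0
def D(p): return O+R.from_euler('z',YAW,degrees=True).apply(p)
def Rt(tilt,sg=1):  # tool z = dock (sin t,0,-cos t), y = sg*dock y
    t=np.radians(tilt); z=np.array([np.sin(t),0,-np.cos(t)]); y=np.array([0,sg,0.]); M=np.c_[np.cross(y,z),y,z]
    return R.from_euler('z',YAW,degrees=True)*R.from_matrix(M)
def delta(pos,rot):
    s=sensors.get_obs(); dr=(rot*R.from_rotvec(s['orientation']).inv()).as_rotvec(degrees=True)
    print('pos',s['ee_pos'].round(1) if hasattr(s['ee_pos'],'round') else s['ee_pos'],'shift',(np.array(pos)-s['ee_pos']).round(1),'turn',dr.round(1),'t',s['t'],'F',np.round(s['ft_force'],1),'w',s['width'])
E
python3 - <<'E'
from h import *
s=sensors.get_obs(); print(s)
print(R.from_rotvec(s['orientation']).as_matrix().round(2))
for sg in(1,-1): delta(D([20,-10,250]),Rt(0,sg))
print(imaging.get_image('wrist')['tool_from_camera'].round(2), D([8,-36,116]))
E
```

```text
{'t': 0.1, 'qpos': array([-1.28395917e+00,  4.23810030e-01,  1.63057666e+00,  1.59803044e-05,
        1.08858211e+00, -1.89786903e-02]), 'qvel': array([-1.78746306e-03,  7.71404879e-06,  3.43877046e-05, -8.53423313e-04,
        2.65371780e-03,  7.42170515e-04]), 'joint_torque': array([-9.21277433e-05, -5.45617425e+01, -2.74324644e+01,  6.45330409e-02,
        1.87551597e-02, -1.27593245e-05]), 'ee_pos': array([ 188.07434021, -595.52481501,  221.96544897]), 'orientation': array([-3.10358962e+00, -4.78285145e-01,  2.66493520e-04]), 'ft_force': array([-0.2053771 ,  0.21652918,  1.12305059]), 'moment': array([0.05118732, 0.02964742, 0.03385382]), 'grasp_force': 0.0, 'width': 87.59049005601518}
[[ 0.95  0.3  -0.  ]
 [ 0.3  -0.95  0.  ]
 [ 0.   -0.   -1.  ]]
pos [ 188.1 -595.5  222. ] shift [296.1 396.3  28. ] turn [-1.000e-01  1.000e-01 -1.565e+02] t 0.1 F [-0.2  0.2  1.1] w 87.59049005601518
pos [ 188.1 -595.5  222. ] shift [296.1 396.3  28. ] turn [-0.1 -0.  23.5] t 0.1 F [-0.2  0.2  1.1] w 87.59049005601518
[[   0.     -0.96   -0.29   80.77]
 [   1.      0.      0.      0.71]
 [   0.     -0.29    0.96 -161.48]
 [   0.      0.      0.      1.  ]] [ 492.15580169 -226.72107266  116.        ]
```

>>> servo_tool(
  steps=[
    [[0.0166, 0.0231, 0.002], [0, 0, 1.5], -1],
    [[0.0166, 0.0231, 0.002], [0, 0, 1.5], -1],
    [[0.0166, 0.0231, 0.002], [0, 0, 1.5], -1],
    [[0.0166, 0.0231, 0.002], [0, 0, 1.5], -1],
    [[0.0166, 0.0231, 0.002], [0, 0, 1.5], -1],
    [[0.0166, 0.0231, 0.002], [0, 0, 1.5], -1],
    [[0.0166, 0.0231, 0.002], [0, 0, 1.5], -1],
    [[0.0166, 0.0231, 0.002], [0, 0, 1.5], -1],
  ],
)

```text
t: 0.82
ee_pos: [321.5, -409.9, 238.6]
orientation: [-3.037, -0.802, 0.0]
ft_force: [0.7, -0.7, -0.4]
width: 37.8
grasp_force: 0.0
```

>>> servo_tool(
  steps=[
    [[0.0166, 0.0231, 0.002], [0, 0, 1.5], -1],
    [[0.0166, 0.0231, 0.002], [0, 0, 1.5], -1],
    [[0.0166, 0.0231, 0.002], [0, 0, 1.5], -1],
    [[0.0166, 0.0231, 0.002], [0, 0, 1.5], -1],
    [[0.0166, 0.0231, 0.002], [0, 0, 1.5], -1],
    [[0.0166, 0.0231, 0.002], [0, 0, 1.5], -1],
    [[0.0166, 0.0231, 0.002], [0, 0, 1.5], -1],
    [[0.0166, 0.0231, 0.002], [0, 0, 1.5], -1],
  ],
)

```text
t: 1.48
ee_pos: [454.2, -225.1, 254.7]
orientation: [-2.937, -1.115, 0.0]
ft_force: [0.9, -0.5, 0.5]
width: 0.1
grasp_force: 0.0
```

Run:
```python
from h import *
d=grab('wrist'); pickle.dump(d,open('w1.pkl','wb')); cv2.imwrite('pics/w1.png',d['color']); print(d['s']['ee_pos'],d['s']['width'],d['o'])
```

```text
[ 454.24272445 -225.05118878  254.67443793] 0.141784827247495 [ 514.87687833 -172.08349202  416.15070918]
```

View pics/w1.png

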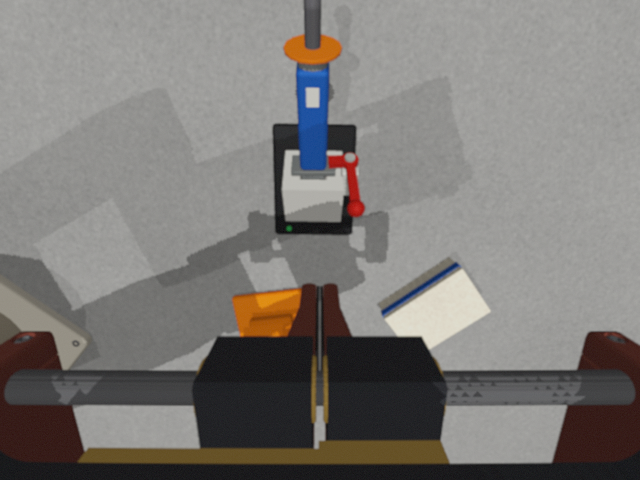

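The wrist view shows the black dock nearly square to the image, with base corners at (274,125), (356,126), (351,233) and (277,233). The disc is at (313,48), the handle bottom at (313,168) and the ball at (356,209), with the fingers closed below. I'll refine the dock pose from these points.

Run:
```python
from h import *
d=pickle.load(open('w1.pkl','rb'))
c=onplane(d,[[274,125],[356,126],[351,233],[277,233]],12); print(c.round(1)); print(np.linalg.norm(np.roll(c,-1,0)-c,axis=1).round(1))
for a,b in((3,0),(2,1)): v=c[b]-c[a]; print('yaw',np.degrees(np.arctan2(v[1],v[0])))
print('basectr',c.mean(0).round(1))
hsv=cv2.cvtColor(d['color'],cv2.COLOR_BGR2HSV).astype(int);H,S,V=hsv[...,0],hsv[...,1],hsv[...,2]
Q=cloud(d); top=np.zeros((480,640),bool); top[:245,240:400]=1
o=top&(H>6)&(H<20)&(S>150); b=top&(H>100)&(H<125)&(S>130); r=top&((H<5)|(H>174))&(S>150)
oc=np.argwhere(o).mean(0)[::-1]; print('orange px',oc,onplane(d,[oc],136.8)[0].round(1), np.nanmedian(Q[o],0))
# handle midline: per row median, upper face at known line -> cast to heights via plane y
rows=np.arange(75,160,10); mid=[[np.flatnonzero(b[v]).mean(),v] for v in rows]; p,_=atdepth(d,np.array(mid)); print(p.round(1)); v=p[0]-p[-1]; print('yaw',np.degrees(np.arctan2(v[1],v[0])),'el',np.degrees(np.arctan2(v[2],np.hypot(*v[:2]))))
k=r.astype(np.uint8); dt=cv2.distanceTransform(k,cv2.DIST_L2,5); bu=np.unravel_index(np.argmax(dt*(np.mgrid[0:480,0:640][0]>195)),dt.shape); print('ball px',bu[::-1],dt[bu],atdepth(d,[[bu[1],bu[0]]])[0].round(1), onplane(d,[[bu[1],bu[0]]],115).round(1))
print('model ball a=0,.1,.15',[D([47-38.6*np.cos(a),-36-60*np.sin(a),70+46*np.cos(a)]).round(1) for a in(0,.1,.15)], 'disc',D([127.7,0,136.8]),'hand',D([4+.766*101,0,33+.643*101]))
```

```text
[[ 494.7 -122.    12. ]
 [ 555.  -191.5   12. ]
 [ 460.7 -272.2   12. ]
 [ 400.4 -204.3   12. ]]
[ 91.9 124.1  90.8 125.1]
yaw 41.11870184088753
yaw 40.58049618778423
basectr [ 477.7 -197.5   12. ]
orange px [312.25132743  50.14867257] [ 559.6 -125.4  136.8] [ 558.15381957 -127.04373368  138.64860931]
[[ 547.5 -136.2  134.1]
 [ 542.8 -140.2  129.1]
 [ 537.6 -144.2  124.6]
 [ 514.9 -172.1  416.2]
 [ 527.2 -153.5  113. ]
 [ 521.1 -158.1  106.2]
 [ 515.2 -163.7  102. ]
 [ 508.7 -169.2   93.9]
 [ 501.9 -175.1   88.7]]
yaw 40.4727173774948 el 37.1796450747993
ball px (np.int64(355), np.int64(208)) 8.5907 [[ 494.3 -231.9  122.8]] [[ 493.8 -233.5  115. ]]
model ball a=0,.1,.15 [array([ 492.5, -226.5,  116. ]), array([ 496.5, -230.9,  115.8]), array([ 498.7, -232.9,  115.5])] disc [ 558.87641339 -121.021262    136.8       ] hand [ 523.9076997  -151.41910105   97.943     ]
```

```bash
sed -i 's/^O=.*/O=np.array([462.5,-207.3,0]); YAW=40.6/' h.py
python3 - <<'E'
from h import *
u=np.array([-.643,0,.766]); y=np.array([0,1.,0])
def tcp(a):
    B=np.array([47,-36,70])+60*(np.cos(a)*u-np.sin(a)*y); T=-np.sin(a)*u-np.cos(a)*y; f=1-min(a/1.65,1)
    return B-8*T+y*13*f-np.array([0,0,6*f])
st=D(tcp(.06)+8*y); delta(st+[0,0,60],Rt(0,-1)); delta(st,Rt(0,-1))
p=st
for a in(.1,.3,.5,.7,.9,1.1,1.3,1.5,1.65): q=D(tcp(a)); print(a,tcp(a).round(),q.round(1),'d',(q-p).round(1)); p=q
E
```

```text
pos [ 456.7 -222.3  255.1] shift [ 19.2  11.9 -84.6] turn [-0.1  0.1 -1.2] t 1.5333 F [ 1.7  1.8 -0. ] w 0.5057725056026119
pos [ 456.7 -222.3  255.1] shift [  19.2   11.9 -144.6] turn [-0.1  0.1 -1.2] t 1.5333 F [ 1.7  1.8 -0. ] w 0.5057725056026119
0.1 [  8. -22. 111.] [ 482.8 -218.6  110.7] d [ 6.9 -8.2  0.2]
0.3 [  9. -35. 111.] [ 492.1 -228.6  110.8] d [  9.3 -10.    0.1]
0.5 [ 11. -49. 109.] [ 502.3 -237.3  109.1] d [10.2 -8.7 -1.7]
0.7 [ 14. -61. 106.] [ 513.  -244.4  105.6] d [10.7 -7.1 -3.4]
0.9 [ 19. -72. 101.] [ 523.8 -249.7  100.6] d [10.9 -5.3 -5. ]
1.1 [ 25. -82.  94.] [ 534.5 -253.    94.3] d [10.6 -3.3 -6.3]
1.3 [ 32. -89.  87.] [ 544.5 -254.2   86.9] d [10.  -1.2 -7.4]
1.5 [ 39. -94.  79.] [ 553.5 -253.3   78.8] d [ 9.   0.9 -8.1]
1.65 [ 45. -96.  72.] [ 559.4 -251.3   72.5] d [ 5.9  2.  -6.3]
```

>>> servo_tool(
  steps=[
    [[0.007, 0.005, -0.015], [0, 0, -1], -1],
    [[0.008, 0.006, -0.025], [0, 0, 0], -1],
    [[0.007, 0.005, -0.028], [0, 0, 0], -1],
    [[0, 0, -0.028], [0, 0, 0], -1],
    [[0, 0, -0.026], [0, 0, 0], -1],
    [[0, 0, -0.016], [0, 0, 0], -1],
    [[0, 0, -0.006], [0, 0, 0], -1],
    [[0, 0, 0], [0, 0, 0], -1],
  ],
)

```text
t: 2.2
ee_pos: [474.7, -210.0, 109.2]
orientation: [-2.945, -1.087, 0.004]
ft_force: [-0.8, -0.4, 0.8]
width: 0.7
grasp_force: 0.0
```

>>> servo_tool(
  steps=[
    [[0.0, 0.0, 0], [0, 0, 0], -1],
    [[0.0035, -0.004, 0], [0, 0, 0], -1],
    [[0.0035, -0.004, 0], [0, 0, 0], -1],
    [[0.005, -0.005, 0], [0, 0, 0], -1],
    [[0.005, -0.005, 0], [0, 0, 0], -1],
    [[0.005, -0.0045, -0.001], [0, 0, 0], -1],
    [[0.005, -0.0045, -0.001], [0, 0, 0], -1],
    [[0, 0, 0], [0, 0, 0], -1],
  ],
)

```text
t: 2.87
ee_pos: [504.1, -238.4, 108.7]
orientation: [2.947, 1.087, 0.001]
ft_force: [-0.1, -0.3, -0.0]
width: 0.4
grasp_force: 0.0
```

Run:
```python
from h import *
d=grab('wrist'); cv2.imwrite('pics/w2.png',d['color']); print(d['s']['ee_pos'],d['s']['ft_force'],d['s']['moment'])
```

```text
[ 504.10250422 -238.44396678  108.65122088] [-0.10791405 -0.27339717 -0.02143536] [-0.01428266 -0.03903049 -0.05969297]
```

View pics/w2.png

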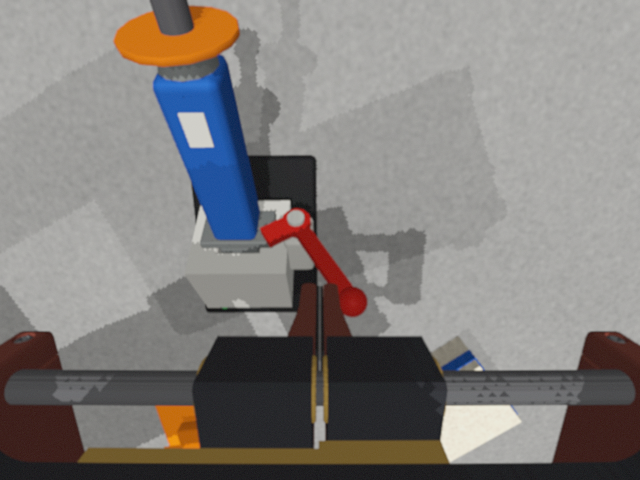

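The view shows the lever being pushed open: the closed fingertips at (320,290) are against the ball at (353,300), and the wand is still docked. I'll continue the arc.

>>> servo_tool(
  steps=[
    [[0.0053, -0.0045, -0.0015], [0, 0, 0], -1],
    [[0.0053, -0.0045, -0.0015], [0, 0, 0], -1],
    [[0.0054, -0.004, -0.0025], [0, 0, 0], -1],
    [[0.0054, -0.003, -0.0025], [0, 0, 0], -1],
    [[0.0053, -0.002, -0.003], [0, 0, 0], -1],
    [[0.0053, -0.002, -0.003], [0, 0, 0], -1],
    [[0.005, -0.0006, -0.0037], [0, 0, 0], -1],
    [[0.005, -0.0006, -0.0037], [0, 0, 0], -1],
  ],
)

```text
t: 3.58
ee_pos: [545.4, -258.8, 86.9]
orientation: [2.947, 1.088, 0.0]
ft_force: [-0.2, 1.8, 0.9]
width: 0.2
grasp_force: 0.4
```

>>> servo_tool(
  steps=[
    [[0.0045, 0.0005, -0.004], [0, 0, 0], -1],
    [[0.0045, 0.0005, -0.004], [0, 0, 0], -1],
    [[0.003, 0.001, -0.003], [0, 0, 0], -1],
    [[0.003, 0.001, -0.003], [0, 0, 0], -1],
    [[0, 0, -0.002], [0, 0, 0], -1],
    [[0, 0, -0.002], [0, 0, 0], -1],
    [[0, 0, 0], [0, 0, 0], -1],
    [[0, 0, 0], [0, 0, 0], -1],
  ],
)

```text
t: 4.25
ee_pos: [560.5, -255.7, 71.4]
orientation: [2.946, 1.088, 0.002]
ft_force: [-5.0, 3.0, 18.8]
width: 0.6
grasp_force: 8.3
```

Run:
```python
from h import *
d=grab('wrist'); cv2.imwrite('pics/w3.png',d['color']); print(d['s']['ee_pos'],d['s']['ft_force'],d['s']['moment'])
```

```text
[ 560.52986994 -255.66842834   71.38184235] [-5.01400609  2.9742085  18.83209541] [ 0.51108289  0.78914656 -0.01630539]
```

View pics/w3.png

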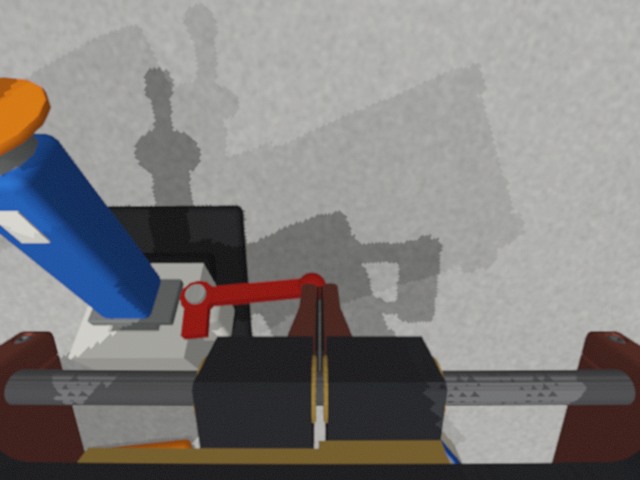

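The lever now lies level along dock −y, from the pivot at (195,293) to the ball at (312,283), and 19 N shows it is against the stop. The wand is still docked. Next I retreat upward.

>>> servo_tool(
  steps=[
    [[0, 0, 0.01], [0, 0, 0], -1],
    [[0, 0, 0.02], [0, 0, 0], -1],
    [[0, 0, 0.035], [0, 0, 0], -1],
    [[0, 0, 0.035], [0, 0, 0], 1],
    [[0, 0, 0.035], [0, 0, 0], 1],
    [[0, 0, 0.015], [0, 0, 0], 1],
    [[0, 0, 0], [0, 0, 0], 1],
    [[0, 0, 0], [0, 0, 0], 1],
  ],
)

```text
t: 4.97
ee_pos: [560.1, -255.6, 219.9]
orientation: [2.946, 1.088, 0.002]
ft_force: [0.0, -0.3, -1.4]
width: 30.5
grasp_force: 0.0
```

Run:
```python
from h import *
z=np.array([.643,0,-.766]); G=np.array([84.4,0,100.5])
for b in(120,90,0): delta(D(G+z*(19-b)),Rt(40,-1)); print(D(G+z*(19-b)).round(1))
```

```text
pos [ 560.1 -255.6  219.9] shift [-82.9  60.9 -42. ] turn [ 26.1 -30.3   0.1] t 4.9667 F [ 0.  -0.3 -1.4] w 30.490487970941654
[ 477.3 -194.6  177.9]
pos [ 560.1 -255.6  219.9] shift [-68.2  73.5 -65. ] turn [ 26.1 -30.3   0.1] t 4.9667 F [ 0.  -0.3 -1.4] w 30.490487970941654
[ 491.9 -182.1  154.9]
pos [ 560.1 -255.6  219.9] shift [ -24.3  111.2 -133.9] turn [ 26.1 -30.3   0.1] t 4.9667 F [ 0.  -0.3 -1.4] w 30.490487970941654
[ 535.9 -144.4   85.9]
```

>>> servo_tool(
  steps=[
    [[-0.0104, 0.0076, -0.003], [3.26, -3.79, 0], 1],
    [[-0.0104, 0.0076, -0.003], [3.26, -3.79, 0], 1],
    [[-0.0104, 0.0076, -0.006], [3.26, -3.79, 0], 1],
    [[-0.0104, 0.0076, -0.006], [3.26, -3.79, 0], 1],
    [[-0.0104, 0.0076, -0.006], [3.26, -3.79, 0], 1],
    [[-0.0104, 0.0076, -0.006], [3.26, -3.79, 0], 1],
    [[-0.0104, 0.0076, -0.006], [3.26, -3.79, 0], 1],
    [[-0.0104, 0.0076, -0.006], [3.26, -3.79, 0], 1],
  ],
)

```text
t: 5.63
ee_pos: [475.3, -193.9, 175.8]
orientation: [-2.575, -0.947, -0.94]
ft_force: [0.3, -0.4, -0.6]
width: 83.7
grasp_force: 0.0
```

>>> servo_tool(
  steps=[
    [[0, 0, 0], [0, 0, 0], 1],
    [[0, 0, 0], [0, 0, 0], 1],
    [[0, 0, 0], [0, 0, 0], 1],
    [[0, 0, 0], [0, 0, 0], 1],
    [[0, 0, 0], [0, 0, 0], 1],
    [[0, 0, 0], [0, 0, 0], 1],
    [[0, 0, 0], [0, 0, 0], 1],
    [[0, 0, 0], [0, 0, 0], 1],
  ],
)

```text
t: 6.3
ee_pos: [476.9, -194.7, 177.6]
orientation: [-2.577, -0.953, -0.937]
ft_force: [0.2, -0.4, -0.2]
width: 88.0
grasp_force: 0.0
```

Run:
```python
from h import *
z=np.array([.643,0,-.766]); G=np.array([84.4,0,100.5])
for b in(120,0): delta(D(G+z*(19-b)),Rt(40,-1))
d=grab('wrist'); pickle.dump(d,open('w4.pkl','wb')); cv2.imwrite('pics/w4.png',d['color']); print(sensors.get_obs()['qpos'].round(2))
```

```text
pos [ 476.9 -194.7  177.6] shift [0.3 0.  0.3] turn [-0.  -0.1 -0. ] t 6.3 F [ 0.2 -0.4 -0.2] w 87.95376924851035
pos [ 476.9 -194.7  177.6] shift [ 58.9  50.2 -91.6] turn [-0.  -0.1 -0. ] t 6.3 F [ 0.2 -0.4 -0.2] w 87.95376924851035
[-0.81  0.38  2.07  0.94  0.92 -0.63]
```

View pics/w4.png

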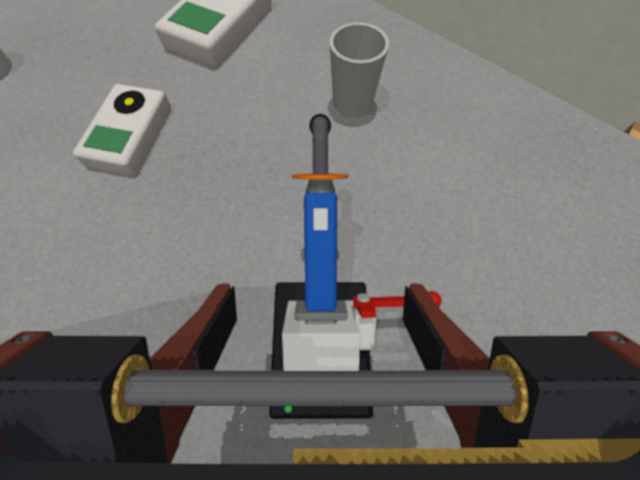

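The wand is centred at column 320 between the open fingers (tips at 228 and 412), and the lever is open at (365–435,302). I'll advance along the tool axis and close.

>>> servo_tool(
  steps=[
    [[0.0075, 0.0065, -0.0116], [0, 0, 0], 1],
    [[0.0085, 0.0073, -0.0132], [0, 0, 0], 1],
    [[0.0085, 0.0073, -0.0132], [0, 0, 0], 1],
    [[0.0085, 0.0073, -0.0132], [0, 0, 0], 1],
    [[0.0085, 0.0073, -0.0132], [0, 0, 0], 1],
    [[0.0085, 0.0073, -0.0132], [0, 0, 0], 1],
    [[0.006, 0.005, -0.0093], [0, 0, 0], 1],
    [[0.003, 0.0025, -0.0046], [0, 0, 0], 1],
  ],
)

```text
t: 7.02
ee_pos: [535.8, -143.4, 84.7]
orientation: [-2.576, -0.951, -0.935]
ft_force: [-0.4, 0.7, 0.3]
width: 87.7
grasp_force: 0.0
```

>>> servo_tool(
  steps=[
    [[0, 0, 0], [0, 0, 0], 1],
    [[0, 0, 0], [0, 0, 0], 1],
    [[0, 0, 0], [0, 0, 0], -1],
    [[0, 0, 0], [0, 0, 0], -1],
    [[0, 0, 0], [0, 0, 0], -1],
    [[0, 0, 0], [0, 0, 0], -1],
    [[0, 0, 0], [0, 0, 0], -1],
    [[0, 0, 0], [0, 0, 0], -1],
  ],
)

```text
t: 7.68
ee_pos: [535.6, -144.5, 86.0]
orientation: [-2.577, -0.951, -0.937]
ft_force: [-0.1, -0.3, -0.1]
width: 51.2
grasp_force: 0.0
```

>>> servo_tool(
  steps=[
    [[0, 0, 0], [0, 0, 0], -1],
    [[0, 0, 0], [0, 0, 0], -1],
    [[0, 0, 0], [0, 0, 0], -1],
    [[0, 0, 0], [0, 0, 0], -1],
    [[0, 0, 0], [0, 0, 0], -1],
    [[0, 0, 0], [0, 0, 0], -1],
    [[0, 0, 0], [0, 0, 0], -1],
    [[0, 0, 0], [0, 0, 0], -1],
  ],
)

```text
t: 8.35
ee_pos: [535.6, -144.3, 85.8]
orientation: [-2.577, -0.951, -0.937]
ft_force: [0.2, -0.3, -0.2]
width: 25.9
grasp_force: 29.9
```

Run:
```python
from h import *
z=np.array([.643,0,-.766]); G=np.array([84.4,0,100.5]); w=np.array([.766,0,.643])
delta(D(G+z*19),Rt(40,-1)); s=sensors.get_obs(); print(s['grasp_force'],s['moment'],(D(w*110)-D(0*w)).round(1))
```

```text
pos [ 535.6 -144.3   85.8] shift [ 0.2 -0.1  0.2] turn [-0.1 -0.1  0. ] t 8.35 F [ 0.2 -0.3 -0.2] w 25.872474066412618
29.940620362758636 [-0.24096401  0.14679124  0.03623034] [64.  54.8 70.7]
```

>>> servo_tool(
  steps=[
    [[0.002, 0.0017, 0.0022], [0, 0, 0], -1],
    [[0.003, 0.0026, 0.0033], [0, 0, 0], -1],
    [[0.004, 0.0034, 0.0044], [0, 0, 0], -1],
    [[0.004, 0.0034, 0.0044], [0, 0, 0], -1],
    [[0.005, 0.0043, 0.0055], [0, 0, 0], -1],
    [[0.005, 0.0043, 0.0055], [0, 0, 0], -1],
    [[0.005, 0.0043, 0.0055], [0, 0, 0], -1],
    [[0.005, 0.0043, 0.0055], [0, 0, 0], -1],
  ],
)

```text
t: 9.02
ee_pos: [569.2, -115.4, 122.9]
orientation: [-2.577, -0.952, -0.937]
ft_force: [-0.2, 0.3, -1.3]
width: 25.8
grasp_force: 29.9
```

>>> servo_tool(
  steps=[
    [[0.005, 0.0043, 0.0055], [0, 0, 0], -1],
    [[0.005, 0.0043, 0.0055], [0, 0, 0], -1],
    [[0.005, 0.0043, 0.0055], [0, 0, 0], -1],
    [[0.005, 0.0043, 0.0055], [0, 0, 0], -1],
    [[0.005, 0.0043, 0.0055], [0, 0, 0], -1],
    [[0.004, 0.0034, 0.0044], [0, 0, 0], -1],
    [[0.002, 0.0017, 0.0022], [0, 0, 0], -1],
    [[0, 0, 0], [0, 0, 0], -1],
  ],
)

```text
t: 9.68
ee_pos: [600.2, -89.1, 156.8]
orientation: [-2.577, -0.953, -0.938]
ft_force: [0.8, -0.1, -1.5]
width: 25.6
grasp_force: 29.9
```

>>> servo_tool(
  steps=[
    [[0, 0, 0.005], [0, 0, 0], -1],
    [[0, 0, 0.01], [0, 0, 0], -1],
    [[0, 0, 0.01], [0, 0, 0], -1],
    [[0, 0, 0.01], [0, 0, 0], -1],
    [[0, 0, 0.01], [0, 0, 0], -1],
    [[0, 0, 0.005], [0, 0, 0], -1],
    [[0, 0, 0], [0, 0, 0], -1],
    [[0, 0, 0], [0, 0, 0], -1],
  ],
)

```text
t: 10.35
ee_pos: [599.4, -89.5, 206.1]
orientation: [-2.577, -0.951, -0.937]
ft_force: [0.1, 0.5, -1.0]
width: 25.6
grasp_force: 29.9
```

Run:
```python
from h import *
h=R.from_euler('z',YAW,degrees=True).apply([1,0,0]); S=np.array([543.5,181.2,29.5])
T=S-95*h+[0,0,50+25-19]; print(T); delta(T+[0,0,80],Rt(0,-1))
d=grab('side'); pickle.dump(d,open('s2.pkl','wb')); cv2.imwrite('pics/s2.png',cv2.resize(d['color'][100:340,200:520],None,fx=2,fy=2))
```

```text
[471.3692258  119.37644936  85.5       ]
pos [599.4 -89.5 206.1] shift [-128.   208.9  -40.6] turn [-26.1  30.3   0.1] t 10.35 F [ 0.1  0.5 -1. ] w 25.639188303101264
```

View pics/s2.png

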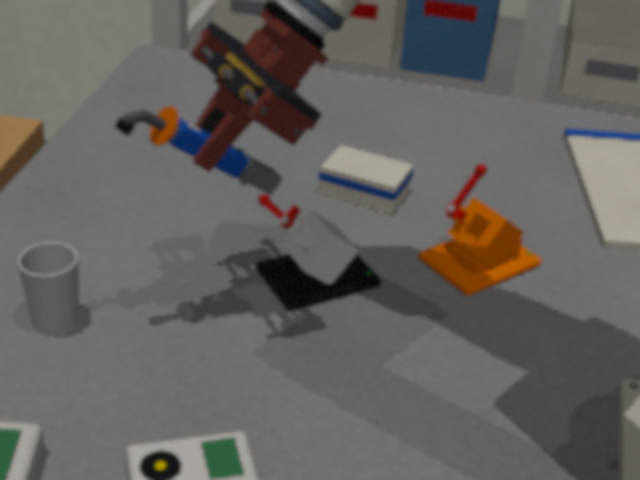

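The side crop shows the wand free of the dock, held by the handle with its foot at crop (262,178), and the lever still open at (278,210). Next I level it and carry it above the meter.

>>> servo_tool(
  steps=[
    [[-0.004, 0.007, 0], [-0.83, 0.99, 0], -1],
    [[-0.008, 0.013, 0], [-1.63, 1.89, 0], -1],
    [[-0.008, 0.013, 0], [-1.63, 1.89, 0], -1],
    [[-0.008, 0.013, 0], [-1.63, 1.89, 0], -1],
    [[-0.008, 0.013, 0], [-1.63, 1.89, 0], -1],
    [[-0.008, 0.013, 0], [-1.63, 1.89, 0], -1],
    [[-0.008, 0.013, 0], [-1.63, 1.89, 0], -1],
    [[-0.008, 0.013, 0], [-1.63, 1.89, 0], -1],
  ],
)

```text
t: 11.07
ee_pos: [538.6, 9.2, 205.5]
orientation: [-2.785, -1.027, -0.517]
ft_force: [-1.0, 0.4, -0.9]
width: 25.9
grasp_force: 29.9
```

>>> servo_tool(
  steps=[
    [[-0.008, 0.013, -0.005], [-1.63, 1.89, 0], -1],
    [[-0.008, 0.013, -0.005], [-1.63, 1.89, 0], -1],
    [[-0.008, 0.013, -0.005], [-1.63, 1.89, 0], -1],
    [[-0.008, 0.013, -0.005], [-1.63, 1.89, 0], -1],
    [[-0.008, 0.013, -0.005], [-1.63, 1.89, 0], -1],
    [[-0.008, 0.013, -0.005], [-1.63, 1.89, 0], -1],
    [[-0.008, 0.013, -0.005], [-1.63, 1.89, 0], -1],
    [[-0.008, 0.013, -0.005], [-1.63, 1.89, 0], -1],
  ],
)

```text
t: 11.73
ee_pos: [474.6, 113.2, 165.3]
orientation: [-2.941, -1.086, -0.028]
ft_force: [0.1, -0.5, -1.1]
width: 25.9
grasp_force: 29.9
```

>>> servo_tool(
  steps=[
    [[-0.004, 0.007, 0], [-0.83, 0.99, 0], -1],
    [[0, 0, 0], [0, 0, 0], -1],
    [[0, 0, 0], [0, 0, 0], -1],
    [[0, 0, 0], [0, 0, 0], -1],
    [[0, 0, 0], [0, 0, 0], -1],
    [[0, 0, 0], [0, 0, 0], -1],
    [[0, 0, 0], [0, 0, 0], -1],
    [[0, 0, 0], [0, 0, 0], -1],
  ],
)

```text
t: 12.4
ee_pos: [471.7, 119.2, 166.3]
orientation: [2.947, 1.087, 0.0]
ft_force: [0.2, -0.2, -0.4]
width: 25.9
grasp_force: 29.9
```

```bash
cat > m.py <<'E'
from h import *
h=R.from_euler('z',YAW,degrees=True).apply([1,0,0]); S=np.array([543.5,181.2,29.5])
T=S-95*h+[0,0,56]; delta(T,Rt(0,-1))
for n in('top','side','wrist'):
    d=grab(n); pickle.dump(d,open(n+'_f.pkl','wb')); Q=cloud(d); hsv=cv2.cvtColor(d['color'],cv2.COLOR_BGR2HSV)
    zt=d['s']['ee_pos'][2]+19; win=d['s']['ee_pos']+95*h
    near=(np.linalg.norm(Q[...,:2]-(S[:2]-60*h[:2]),axis=2)<130)&(abs(Q[...,2]-zt)<40)
    o=near&(hsv[...,0]>6)&(hsv[...,0]<20)&(hsv[...,1]>150)
    exp=win-h*38.5; exp[2]=zt
    if o.sum()>10: print(n,'disc seen',o.sum(),np.nanmedian(Q[o],0).round(1),'expected centre',exp.round(1),'z',np.nanpercentile(Q[o][:,2],[2,98]).round(1))
    k=(np.linalg.norm(Q[...,:2]-win[:2],axis=2)<35)&(Q[...,2]>zt-40)&(hsv[...,2]<110)&(hsv[...,1]<90)
    if k.sum()>5:
        P=Q[k]; a=(P-win)@h; print(n,'nose n',k.sum(),'along',np.percentile(a,[2,50,98]).round(1),'z',np.percentile(P[:,2],[2,50,98]).round(1),'lat',np.percentile((P-win)@np.array([-h[1],h[0],0]),[2,50,98]).round(1))
E
python3 m.py
python3 - <<'E'
from h import *
a=pickle.load(open('top_f.pkl','rb'))['color']; b=pickle.load(open('side_f.pkl','rb'))['color']
cv2.imwrite('pics/f1.png',np.hstack([cv2.resize(a[200:340,180:340],None,fx=2.4,fy=2.4),cv2.resize(b[230:370,200:360],None,fx=2.4,fy=2.4)]))
E
```

```text
pos [471.7 119.2 166.3] shift [ -0.3   0.2 -80.8] turn [0.  0.  0.1] t 12.4 F [ 0.2 -0.2 -0.4] w 25.870977428892964
side disc seen 102 [510.  163.5 190.2] expected centre [514.6 156.  185.3] z [166.6 202.2]
side nose n 240 along [-32.5  -6.1   7.7] z [156.3 177.3 186.6] lat [-3.1  4.2  9.4]
wrist disc seen 1366 [513.6 154.3 195.5] expected centre [514.5 156.1 185.3] z [169.7 215.4]
wrist nose n 2882 along [-34.  -13.    4.8] z [163.1 182.4 185.8] lat [-7.4 -0.2  7. ]
```

View pics/f1.png

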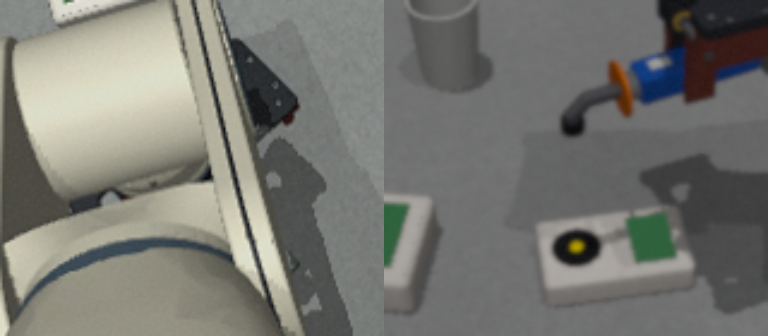

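The side crop shows the wand level with its nose pointing down at crop (572,125), above the sensor disc at (577,246). The numbers agree with the expected pose to within a few mm. I'll descend 80 mm with a 2 mm forward trim.

>>> servo_tool(
  steps=[
    [[0.0005, 0.0005, -0.005], [0, 0, 0], -1],
    [[0.0005, 0.0005, -0.01], [0, 0, 0], -1],
    [[0.0005, 0.0005, -0.015], [0, 0, 0], -1],
    [[0, 0, -0.015], [0, 0, 0], -1],
    [[0, 0, -0.015], [0, 0, 0], -1],
    [[0, 0, -0.012], [0, 0, 0], -1],
    [[0, 0, -0.006], [0, 0, 0], -1],
    [[0, 0, -0.002], [0, 0, 0], -1],
  ],
)

```text
t: 13.22
ee_pos: [472.1, 121.0, 84.6]
orientation: [2.947, 1.088, -0.005]
ft_force: [-0.6, -0.2, -1.4]
width: 25.6
grasp_force: 29.9
```

>>> servo_tool(
  steps=[
    [[0, 0, 0], [0, 0, 0], -1],
    [[0, 0, 0], [0, 0, 0], -1],
    [[0, 0, 0], [0, 0, 0], -1],
    [[0, 0, 0], [0, 0, 0], -1],
    [[0, 0, 0], [0, 0, 0], -1],
    [[0, 0, 0], [0, 0, 0], -1],
    [[0, 0, 0], [0, 0, 0], -1],
    [[0, 0, 0], [0, 0, 0], -1],
  ],
)

```text
t: 13.88
ee_pos: [473.2, 121.1, 86.3]
orientation: [2.947, 1.088, -0.0]
ft_force: [-0.2, -0.4, -1.2]
width: 25.7
grasp_force: 29.9
```

```bash
python3 m.py
python3 - <<'E'
from h import *
a=pickle.load(open('wrist_f.pkl','rb'))['color']; b=pickle.load(open('side_f.pkl','rb'))['color']
cv2.imwrite('pics/f2.png',np.hstack([cv2.resize(a,(400,300)),cv2.resize(b[230:350,200:360],(400,300))]))
E
```

```text
pos [473.2 121.1  86.3] shift [-1.8 -1.8 -0.8] turn [0.  0.  0.1] t 13.8833 F [-0.2 -0.4 -1.2] w 25.71048926204814
side disc seen 87 [511.2 165.5 109.9] expected centre [516.  157.9 105.3] z [ 90.5 123.2]
side nose n 213 along [-33.2  -6.3   7.8] z [ 76.5  97.6 106.9] lat [-3.6  4.2  9.7]
wrist disc seen 1404 [514.5 156.2 115.5] expected centre [516.  157.9 105.2] z [ 89.7 133.1]
wrist nose n 2945 along [-33.9 -12.6   5.5] z [ 82.8 102.3 105.7] lat [-7.8 -0.2  7.1]
```

View pics/f2.png

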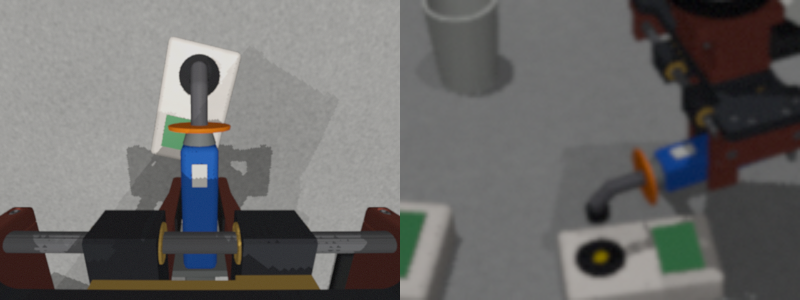

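The nose is laterally centred over the sensor in the wrist view at (199,74). In the side view it sits about 50 mm above the disc, with nothing else in contact. I'm handing the job in.

```bash
python3 -c "
from workcell import close_job
print(close_job())"
```

```text
the job is handed in; nothing more can be done
None
```

I opened the clamp lever to its stop, drew the wand out, and handed in with it gripped level and its window about 50 mm above the small meter's sensor. The hand-in returned no verdict.

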